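# Tighten the profile clamp with the torque cap

### The job

Put the black torque cap squarely down over the clamp's square stud, fully home, and turn it clockwise until it clicks and slips: at least one click, no more than three. Handle it gently, never ramming it onto the stud, leave the cap sitting upright on the stud and leave the other things on the bench alone.

Things in the scene. Friction and masses are not known exactly. Their poses are not given: they have to be found in the camera images.
- cap: Loose torque cap, 70 mm tall, about 0.26 kg, upright on the bench at the start. Square steel socket foot 34 x 34 x 20 mm; above it a round ribbed black head, 50 mm across, up to 36 mm; on top a grip bar. Hole below: 19.8 mm square, open through the foot, mouth bevelled 3 mm, sides parallel to x and y at the start. Origin: centre of the underside; z up the axis; axes turn with head and bar.
- bar (a point): Middle of the cap's upright black grip bar, 54 mm above the cap's underside, on its axis. The bar is 50 mm long (along x), 14 mm thick (along y) and runs from 36 to 70 mm above the underside, where the wider head begins. Grip it across its thickness from above, fingertips no lower than 38 mm above the underside.
- slip (a joint): How far the cap's head has slipped clockwise (from above) on its socket foot, rad: 0 at the start, one click is 0.52 and it rests only in whole clicks, 12 a turn. A spring detent holds the head to the foot up to about 0.5 N m; beyond that the head gives way, and about 0.26 rad on, the torque has fallen away and it jumps to the next click.
- stud (a point): Square steel stud on the clamp's spindle, standing up over the grey arm. Point: on the axis at the stud's foot, on a round flange 32 mm across, 82 mm above the bench; the underside of a fully seated cap rests here. x, y parallel to the square's sides, turning with the spindle; z up. 18 mm square for the first 13 mm, then 14 mm square up to 16 mm. The cap fits in any of four quarter turns.
- spindle_axis (a point): Fixed point on the spindle's vertical axis, at the flange's top. Turning the stud clockwise (from above) tightens the clamp, with about 0.07 N m of drag; how far it turns before the clamp is tight differs each time, about 0.8 to 2.2 rad. It does not sink and stays where it is left, so the cap can be turned in several strokes, each with a fresh grip.
- flange: Fixed round steel flange on top of the clamp's arm, 32 mm across and 4 mm thick, that the seated cap's foot rests on. Origin: centre of its underside, 78 mm above the bench.
- clamp: Fixture fixed to the bench: dark steel base plate 150 x 110 x 12 mm; on it a 30 mm square slotted aluminium profile 300 mm long lying along y (-95 to 205 mm); over it a grey arm 95 x 50 mm, top 78 mm above the bench, carrying the spindle. Origin: on the bench below the spindle's axis; x towards the arm's post, z up.
- bracket: Bystander: aluminium angle bracket, 50 x 40 x 50 mm, 4 mm thick, standing on the bench. Origin: centre of its underside.
- offcut: Bystander: short piece of 30 mm square slotted aluminium profile, 60 mm tall, standing on end. Origin: centre of its underside.
- driver: Bystander: grey-handled screwdriver, 170 mm long, lying on the bench beyond the work. Origin: near its middle.
Mind the look-alikes: they are no part of the job. Of the things that look like the cap, take the one that is farthest to the robot's right at the start.

How it is judged:
By the outcome, as a careful person would: the job done as asked, in the order asked, and still so for the second after the job is handed in, with the robot touching nothing.
It also fails if it takes over 72 s, if anything falls off the work surface, if the arm or the gripper's body presses on something with over 40 N, if the wrist force passes 120 N, or if a joint passes its speed limit or range.

### The arm

A 6-joint arm with a two-finger parallel gripper is mounted at the origin on the work surface. World frame = base frame: x ahead of the robot, y to its left, z up, the work surface at z = 0. Lengths are in m, angles in rad, forces in N, time in s.
With the tool pointing down it reaches from about 0.35 to 0.875 m from the base axis. Payload 4.2 kg.
Tool frame: the origin (TCP) lies midway between the tips of the shut fingers; the grasp point (between the pads) lies 19 mm behind it (grip_depth is the distance from the TCP to the grasp point, in m); y points along the fingers, z is the direction in which the jaws open and shut, and the axes are right-handed (so a half turn about y gives the same grasp; the last joint's range is limited). The gripper opens to 87 mm and grips with 3 to 60 N. Pads are 19 mm wide; open, the fingers measure 117 mm over their backs; the gripper's body (75 mm by 190 mm) begins 51 mm behind the grasp point.
Start: joints at [-0.977, 0.385, 0.008, 0, -1.194, -0.259], TCP at [0.205, -0.59, 0.223] pointing down, gripper open.
Joint ranges: [-3.14, 3.14], [-1.21, 2.06], [-1.07, 1.41], [-3.16, 2.05], [-2.99, -0.16], [-3.1, 3.1]. Speed limits (rad/s): [2.79, 2.79, 3.14, 3.14, 3.14, 3.14].

### API

Orientations are given as [roll, pitch, yaw] about the fixed x, y, z axes, in that order (R = Rz(yaw) Ry(pitch) Rx(roll)).
In Python, from workcell import move_ptp, move_linear, move_joints, gripper_open, gripper_close, sleep, inverse_kinematics, snapshot, camera_model, MotionError, close_job, read_clock, read_joint_positions, read_dq, read_joint_efforts, read_tool_pos, read_orientation, read_force, read_wrist_torque, read_finger_gap, grip_depth gives the robot as it stands. The module is installed in compiled form; this text tells all that it offers. Calls block until the motion is done:
- move_ptp(position, orientation): joint-space move of the TCP to a pose.
- move_linear(position, ori=None, speed=0.15, until_force=None): straight line of the TCP; ori=None keeps the orientation; speed is the mean speed in m/s. With until_force (N) it stops when the force on the tool has changed by that much, and returns True; else False.
- move_joints(angles): joint-space move.
- gripper_open() and gripper_close(): open the fingers fully, or close them until they stop; the grip force is fixed at half the most.
- sleep(seconds).
- inverse_kinematics(position, orientation): joint angles nearest the present ones, or None.
- snapshot(name): name is "side" or "top" or "wrist"; returns the picture (420x560x3 uint8, red, green, blue); there is no depth.
- camera_model(name): a dict with "K" (3x3 intrinsics, pixels), "k1" (the pictures are not rectified: a ray, as slopes to the right and down, at radius r is drawn at 1 + k1 r^2 times it, then the intrinsics apply), "position" and "rotation" of the camera in the world. Camera axes: x right, y up, looking along -z (the intrinsics and any distortion apply to the point x, -y, -z); pixel columns grow to the right and rows downward; lengths in m; the calibration is good to about 2 mm. A picture is of the moment at which its call begins: read the wrist's pose just before it. camera_model takes no time and is no camera call; for the wrist camera it gives the pose at the moment of the call.
A pose or a line that the arm cannot do raises MotionError and nothing moves.
- close_job(): hands the job in, once; it reports no verdict.
Readings, each from a call of its own:
- read_clock(): time.
- read_joint_positions(): joint angles.
- read_dq(): joint speeds.
- read_joint_efforts(): joint torques, N m.
- read_tool_pos(): TCP position.
- read_orientation(): TCP orientation.
- read_force(): force on the tool from outside, world axes, zero at the start.
- read_wrist_torque(): the same for the moment, N m.
- read_finger_gap(): finger opening in m.
Only numpy, scipy, OpenCV 4.12 (cv2) and the standard library are available. Lean on these libraries where they do the work, as an engineer would, in place of code of your own. Each camera call takes 0.05 s, during which the arm holds its last target. There are 200 camera calls.

## Working session

There is one attempt and no reset: what is moved stays moved. The work goes in short steps, each a Python script; the robot and the scene stay as the last script left them, time stands still between calls to the robot, and variables do not carry over. Pictures are saved under pics/ and viewed, about 8 in all and at most 12, crops included, and the job is handed in when it is done.

```bash
mkdir -p pics; cat > h.py <<'E'
import numpy as np, cv2
from workcell import *
def ray(cam,u,v):
    K=np.array(cam["K"]);k1=cam["k1"]
    d=np.array([(u-K[0,2])/K[0,0],(v-K[1,2])/K[1,1]]);s=d.copy()
    for _ in range(30): s=d/(1+k1*(s@s))
    r=np.array(cam["rotation"])@np.array([s[0],-s[1],-1.]);return np.array(cam["position"]),r
def atz(cam,u,v,z):
    p,r=ray(cam,u,v);return p+r*(z-p[2])/r[2]
def proj(cam,P):
    K=np.array(cam["K"]);q=np.array(cam["rotation"]).T@(np.array(P)-np.array(cam["position"]))
    s=np.array([q[0],-q[1]])/-q[2];s=s*(1+cam["k1"]*(s@s));return s[0]*K[0,0]+K[0,2],s[1]*K[1,1]+K[1,2]
def save(im,n): cv2.imwrite("pics/"+n,im[:,:,::-1])
E
python3 - <<'E'
from h import *
a=snapshot("top");b=snapshot("side");save(a,"top0.png");save(b,"side0.png")
for n in("top","side","wrist"):
    c=camera_model(n);print(n,c)
print(read_tool_pos(),read_orientation(),grip_depth,read_clock(),read_finger_gap())
E
```

```text
top {'K': array([[523.1238418 ,   0.        , 277.06129058],
       [  0.        , 523.1238418 , 203.9030212 ],
       [  0.        ,   0.        ,   1.        ]]), 'k1': -0.15489006205333086, 'position': array([ 0.54106323, -0.07040696,  1.00514114]), 'rotation': array([ 0.11335161,  0.00569763, -1.58641938])}
side {'K': array([[508.64113408,   0.        , 286.54363041],
       [  0.        , 508.64113408, 202.02859349],
       [  0.        ,   0.        ,   1.        ]]), 'k1': -0.1880675460270153, 'position': array([0.34280993, 0.69437835, 0.67824526]), 'rotation': array([ 0.94467993, -0.01082408, -2.74322241])}
wrist {'K': array([[351.86381652,   0.        , 279.02575055],
       [  0.        , 351.86381652, 213.10564353],
       [  0.        ,   0.        ,   1.        ]]), 'k1': -0.04472225665551988, 'position': array([ 0.13222232, -0.61575375,  0.38467879]), 'rotation': array([-0.2879968 , -0.00198421,  1.90649687])}
[ 0.20520687 -0.58976887  0.22154706] [-1.56878768e+00  9.41630327e-05  3.34600962e-01] 0.0187 0.1 0.08718228768072042
```

View pics/top0.png

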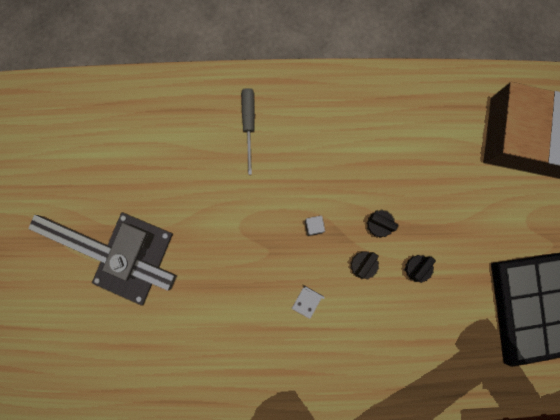

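View pics/side0.png

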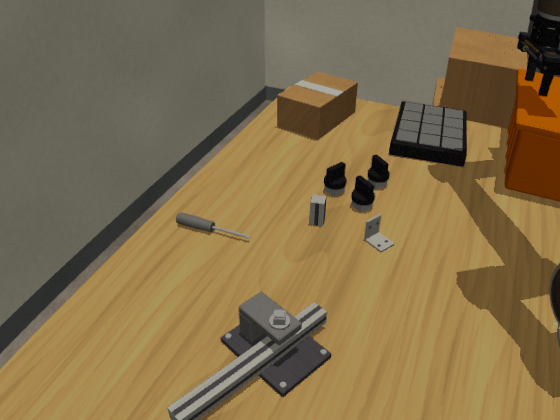

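The top view shows three cap-like things, at (381,224), (365,265) and (420,268). The robot's right is −y, which is image right, so the one to take should be (420,268). It appears at (378,172) in the side view. The stud is at about (118,263) in top. Next I'll make an enlarged crop to check this.

```bash
sed -i 's/np.array(cam\["rotation"\])/rot(cam)/g; 2a from scipy.spatial.transform import Rotation as Ro\ndef rot(c): return Ro.from_euler("xyz",c["rotation"]).as_matrix()' h.py
python3 - <<'E'
from h import *
a=cv2.imread("pics/top0.png")
c1=cv2.resize(a[195:295,340:445],None,fx=5,fy=5,interpolation=3)[:500]
c2=cv2.resize(a[228:300,85:145],None,fx=7,fy=7,interpolation=3)[:500,:270*2]
o=np.zeros((505,525+420,3),np.uint8);o[:c1.shape[0],:c1.shape[1]]=c1;o[:c2.shape[0],525:525+c2.shape[1]]=c2
o=cv2.resize(o,(800,int(505*800/945)));cv2.imwrite("pics/crop0.png",o)
t=camera_model("top")
for p in((381,224),(365,265),(420,268)):print(atz(t,*p,0.06))
print(atz(t,118,263,.09))
E
```

```text
[ 0.60884232 -0.25528369  0.06      ]
[ 0.53519671 -0.22364203  0.06      ]
[ 0.52735526 -0.32444939  0.06      ]
[0.54457965 0.21646981 0.09      ]
```

View pics/crop0.png

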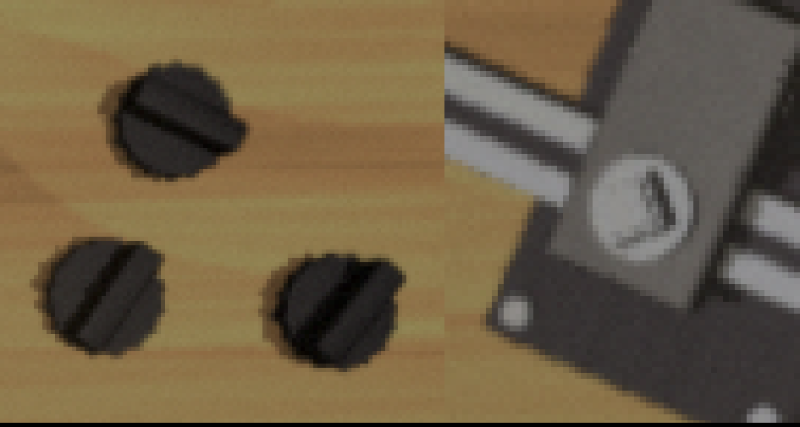

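The crop confirms the choice: the lower-right cap, at y ≈ −0.324, is farthest to the robot's right, with its bar at about −39° in the world. The stud at (118,263) has an edge at roughly 24°. Next are close looks with the wrist camera, stud first and then cap, each at the yaw I plan to use there.

```bash
python3 - <<'E'
from h import *
import json
def look(p,yaw,n):
    move_ptp(p,[-np.pi/2,0,yaw]);sleep(.3)
    c=camera_model("wrist");im=snapshot("wrist");save(im,n+".png")
    json.dump({k:np.array(v).tolist() for k,v in c.items()},open(n+".json","w"))
    print(n,read_clock(),read_tool_pos(),read_orientation(),read_joint_positions(),c["position"],c["rotation"])
    return c,im
c1,i1=look([.545,.216,.20],3.56-2*np.pi,"stud1")
c2,i2=look([.527,-.324,.16],2.46,"cap1")
def crop(c,im,P):
    u,v=map(int,proj(c,P));u0=max(0,min(u-65,560-130));v0=max(0,min(v-80,420-160));print(u0,v0)
    save(im,"x.png") if 0 else None
    return cv2.resize(im[v0:v0+160,u0:u0+130],None,fx=3,fy=3,interpolation=2)
o=np.hstack([crop(c1,i1,[.545,.216,.09]),crop(c2,i2,[.527,-.324,.06])]);save(o,"close.png")
E
```

```text
stud1 3.5167 [0.54505175 0.21584529 0.19999323] [-1.57084602e+00 -5.88003132e-06 -2.72351658e+00] [ 6.53115072e-01  3.35880520e-01 -1.24683536e-01 -5.54815977e-05
 -1.11022642e+00  1.33578198e+00] [0.6174079  0.24753187 0.363097  ] [-2.89240446e-01  6.53791919e-05 -1.15179099e+00]
cap1 5.825 [ 0.52723843 -0.32362544  0.16004301] [-1.57082074e+00  6.83026392e-05  2.46073577e+00] [-2.89240448e-01  4.22178824e-01 -9.73086075e-02  4.04109267e-06
 -1.05123645e+00  1.17917789e+00] [ 0.58889431 -0.37272251  0.32317136] [-2.88887834e-01 -4.14506258e-04 -2.25040185e+00]
213 130
215 133
```

View pics/close.png

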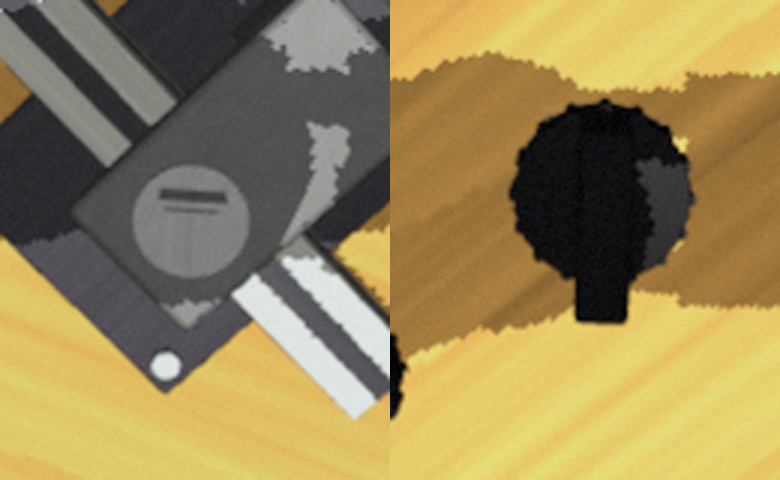

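In the left half, the flange circle centre is at (191,221), with the stud's dark far face from (160,190) to (228,198), tilted a few degrees. In the right half, the cap head is centred at about x=601 and its bar hangs straight down to (602,322), so it is well aligned. I'll brighten and enlarge both for the angles.

```bash
python3 - <<'E'
from h import *
import json
def L(n): return json.load(open(n+".json"))
s=cv2.imread("pics/stud1.png")[182:226,252:302]; c=cv2.imread("pics/cap1.png")[160:250,248:325]
s=cv2.resize(s,None,fx=9,fy=9,interpolation=2).astype(float);s=np.clip((s-20)*1.9,0,255)
c=np.clip(255*(cv2.resize(c,None,fx=4.4,fy=4.4,interpolation=2)/90.)**.6,0,255)
o=np.zeros((400,800,3));o[:396,:450]=s;o[:396,452:452+c.shape[1]]=c;cv2.imwrite("pics/close2.png",o)
cs,cc=L("stud1"),L("cap1")
print("flange",atz(cs,213+191/3,130+221.5/3,.082))
# cap head centre at z=.03 and bar near end
print("bar top end near", atz(cc,215+(602-390)/3,133+322/3,.070), "head c",atz(cc,215+(601-390)/3,133+192/3,.036))
E
```

```text
flange [0.54750122 0.21855278 0.082     ]
bar top end near [ 0.51011519 -0.31576468  0.07      ] head c [ 0.53008237 -0.33216755  0.036     ][ WARN:0@0.577] global loadsave.cpp:1063 imwrite_ Unsupported depth image for selected encoder is fallbacked to CV_8U.
```

View pics/close2.png

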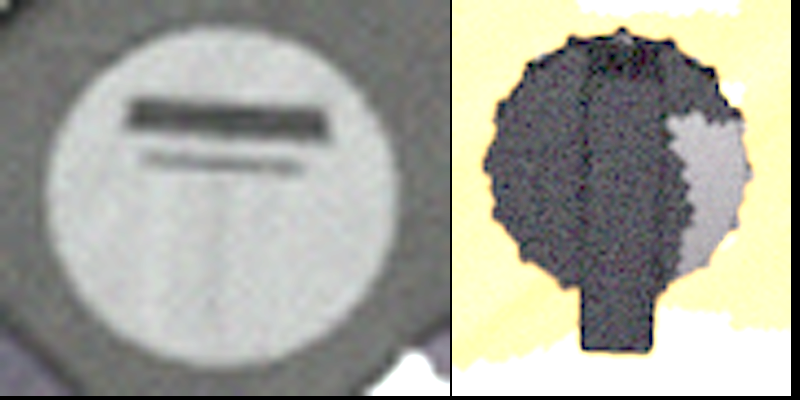

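```bash
python3 - <<'E'
from h import *
import json
def L(n): return json.load(open(n+".json"))
cs,cc=L("stud1"),L("cap1")
S=lambda x,y,z:atz(cs,252+x/9-.45,182+y/9-.45,z)[:2]
C=lambda x,y,z:atz(cc,248+(x-452)/4.4-.4,160+y/4.4-.4,z)[:2]
ang=lambda a,b:np.degrees(np.arctan2(*(b-a)[::-1]))
for a,b,z in(((127,100),(327,109),.082),((127,131),(328,140),.095),((140,155),(302,170),.098)):
    p,q=S(*a,z),S(*b,z);d=(q-p)/np.linalg.norm(q-p);n=np.array([d[1],-d[0]])
    print("face",ang(p,q),np.linalg.norm(q-p),"centres",(p+q)/2+n*(9 if z<.097 else 7)/1000,(p+q)/2-n*(9 if z<.097 else 7)/1000)
print("flange",S(222,198,.082))
a,b=C(583,70,.07),C(580,345,.07);print("bar ang",ang(a,b))
for th in(ang(a,b),):
    e=C(616,352,.07);print("bar centre",e-.025*np.array([np.cos(np.radians(th)),np.sin(np.radians(th))]))
print("head width",np.linalg.norm(C(487,165,.036)-C(750,165,.036)),"mid",C(618.5,165,.036), "barw",np.linalg.norm(C(580,350,.07)-C(652,350,.07)))
print(cs["rotation"],cc["rotation"])
E
```

```text
face -68.6382958271684 0.018236461520317812 centres [0.54743813 0.21886219] [0.56420152 0.22541877]
face -68.6320631866015 0.017529433187447194 centres [0.54777036 0.21887252] [0.56453304 0.22543092]
face -71.45141775442133 0.014051423930260114 centres [0.54777856 0.21974787] [0.56105132 0.22420139]
flange [0.54757158 0.21899094]
bar ang 140.36713920837974
bar centre [ 0.53022236 -0.33161273]
head width 0.050236783422672814 mid [ 0.52995802 -0.33218383] barw 0.012563225206149506
[-0.28924044595469756, 6.537919193938535e-05, -1.151790994818372] [-0.28888783425656883, -0.000414506258475944, -2.2504018545175377]
```

```bash
python3 - <<'E'
from h import *
R=lambda y:[-np.pi/2,0,y]
P=[.5301,-.3319]
move_ptp(P+[.11],R(2.450)); print(move_linear(P+[.041],speed=.06,until_force=8),read_tool_pos())
gripper_close();print(read_finger_gap(),read_tool_pos(),read_force())
move_linear(P+[.20],speed=.1);sleep(.3);print(read_finger_gap(),read_force(),read_clock())
c=camera_model("wrist");im=snapshot("wrist");tp=read_tool_pos()
Q=[.5476,.2189]
move_ptp(Q+[.20],R(3.515-2*np.pi));sleep(.4)
print(read_joint_positions(),read_force(),read_wrist_torque(),read_tool_pos(),read_clock())
i2=snapshot("wrist")
save(np.hstack([im[60:400,80:480],i2[60:400,80:480]]),"held.png")
E
```

```text
False [ 0.53047188 -0.33203947  0.04150531]
0.013602888907121038 [ 0.53006751 -0.33193773  0.04094981] [-0.63071226  0.19311649 -0.2913697 ]
0.014001042504632803 [-0.76727187  0.44405321 -2.61797982] 10.65
[ 6.54215530e-01  3.41705544e-01 -1.15973493e-01  6.37160515e-08
 -1.11309040e+00  1.28952547e+00] [ 0.09723457  0.6431684  -2.34396296] [-0.11093604  0.11011326 -0.02903609] [0.54772207 0.21865596 0.19999845] 13.0833
```

View pics/held.png

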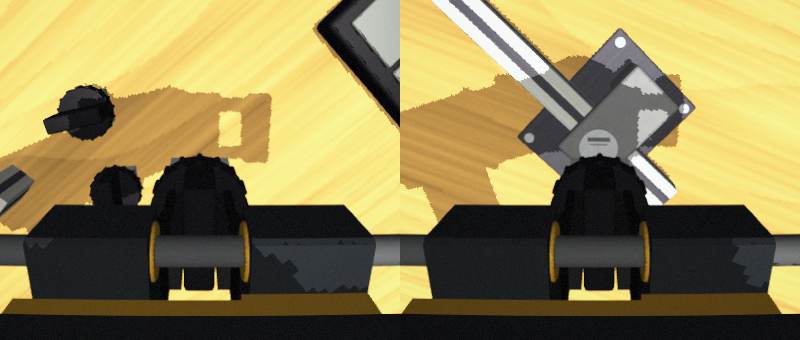

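The cap is held upright at finger gap 14.0 mm, symmetric between the fingers at x≈600. The stud and flange are visible dead ahead at (598,143). Next I'll lower it slowly onto the stud with a force guard.

```bash
python3 - <<'E'
from h import *
Q=[.5476,.2189]
move_linear(Q+[.145],speed=.08);sleep(.3);print(read_tool_pos(),read_force(),read_wrist_torque())
r=move_linear(Q+[.1215],speed=.015,until_force=5)
print(r,read_tool_pos(),read_orientation(),read_force(),read_wrist_torque(),read_finger_gap(),read_clock())
E
```

```text
[0.54775924 0.21900632 0.14544997] [ 0.161795    0.10440256 -3.08477865] [-0.12354105  0.11756507  0.0245278 ]
True [0.54808211 0.21912339 0.12287826] [-1.57056031e+00  1.03344878e-03 -2.76780229e+00] [-0.56450978  0.71205578  5.18618998] [-0.06083443  0.32520807 -0.03909495] 0.013349276056127393 15.6667
```

Seated at TCP z = 0.1229, where 0.123 was expected for fully home, with only a light touch. Now I'll turn clockwise in small j6 steps and watch the torque.

```bash
cat > turn.py <<'E'
from h import *
import sys
lim,step=float(sys.argv[1]),float(sys.argv[2])
q0=np.array(read_joint_positions());m0=read_wrist_torque()[2];a=0;pk=0
while a<lim-1e-9:
    a+=step;q=q0.copy();q[5]-=a;move_joints(q)
    m,f=read_wrist_torque(),read_force()
    print("%.2f yaw %.3f t %.2f Mz %.3f |Fxy| %.1f Fz %.1f z %.4f"%(a,read_orientation()[2],read_clock(),m[2],np.hypot(*f[:2]),f[2],read_tool_pos()[2]))
    tz=m[2]
    pk=max(pk,abs(tz))
    if pk>.3 and abs(tz)<pk-.15: print("drop");break
    if np.linalg.norm(f)>30: print("force");break
print(read_finger_gap(),read_tool_pos())
E
python3 turn.py 1.2 0.1
```

```text
0.10 yaw -2.865 t 15.92 Mz 0.030 |Fxy| 1.2 Fz 0.3 z 0.1229
0.20 yaw -2.964 t 16.17 Mz 0.015 |Fxy| 1.3 Fz -1.7 z 0.1230
0.30 yaw -3.063 t 16.42 Mz 0.012 |Fxy| 1.8 Fz -0.9 z 0.1230
0.40 yaw 3.120 t 16.67 Mz 0.021 |Fxy| 3.5 Fz -1.5 z 0.1230
0.50 yaw 3.020 t 16.92 Mz -0.011 |Fxy| 2.8 Fz -1.4 z 0.1230
0.60 yaw 2.920 t 17.17 Mz 0.025 |Fxy| 5.0 Fz -0.2 z 0.1230
0.70 yaw 2.820 t 17.42 Mz 0.017 |Fxy| 5.2 Fz -1.2 z 0.1230
0.80 yaw 2.720 t 17.67 Mz -0.057 |Fxy| 3.9 Fz -1.3 z 0.1230
0.90 yaw 2.619 t 17.92 Mz -0.033 |Fxy| 6.2 Fz -0.4 z 0.1229
1.00 yaw 2.519 t 18.17 Mz -0.062 |Fxy| 5.5 Fz -0.8 z 0.1230
1.10 yaw 2.419 t 18.42 Mz -0.069 |Fxy| 4.8 Fz -0.3 z 0.1229
1.20 yaw 2.319 t 18.67 Mz -0.017 |Fxy| 5.4 Fz 0.1 z 0.1229
0.013553443511725678 [0.54793557 0.21842618 0.12294235]
```

```bash
python3 turn.py 2.1 0.07
```

```text
0.07 yaw 2.252 t 18.92 Mz 0.051 |Fxy| 4.6 Fz -0.2 z 0.1230
0.14 yaw 2.182 t 19.17 Mz -0.013 |Fxy| 4.6 Fz -0.4 z 0.1229
0.21 yaw 2.112 t 19.42 Mz -0.034 |Fxy| 4.3 Fz 0.6 z 0.1229
0.28 yaw 2.042 t 19.67 Mz -0.066 |Fxy| 3.7 Fz 1.1 z 0.1230
0.35 yaw 1.972 t 19.92 Mz -0.067 |Fxy| 4.2 Fz 0.9 z 0.1229
0.42 yaw 1.902 t 20.17 Mz -0.007 |Fxy| 5.1 Fz 1.2 z 0.1229
0.49 yaw 1.832 t 20.42 Mz 0.012 |Fxy| 3.8 Fz 2.1 z 0.1229
0.56 yaw 1.762 t 20.67 Mz -0.037 |Fxy| 4.7 Fz 3.0 z 0.1229
0.63 yaw 1.692 t 20.92 Mz 0.006 |Fxy| 4.6 Fz 4.3 z 0.1229
0.70 yaw 1.622 t 21.17 Mz 0.060 |Fxy| 5.2 Fz 4.4 z 0.1229
0.77 yaw 1.551 t 21.42 Mz 0.002 |Fxy| 5.9 Fz 4.7 z 0.1229
0.84 yaw 1.481 t 21.67 Mz -0.046 |Fxy| 6.4 Fz 5.3 z 0.1229
0.91 yaw 1.411 t 21.92 Mz -0.036 |Fxy| 4.7 Fz 4.6 z 0.1229
0.98 yaw 1.341 t 22.17 Mz -0.051 |Fxy| 5.4 Fz 5.5 z 0.1229
1.05 yaw 1.271 t 22.42 Mz -0.007 |Fxy| 5.9 Fz 4.6 z 0.1229
1.12 yaw 1.201 t 22.67 Mz 0.012 |Fxy| 4.2 Fz 5.6 z 0.1229
1.19 yaw 1.132 t 22.92 Mz 0.267 |Fxy| 6.0 Fz 4.9 z 0.1229
1.26 yaw 1.063 t 23.17 Mz 0.472 |Fxy| 5.4 Fz 6.0 z 0.1229
1.33 yaw 0.994 t 23.42 Mz 0.715 |Fxy| 3.7 Fz 5.1 z 0.1230
1.40 yaw 0.925 t 23.67 Mz 1.002 |Fxy| 4.1 Fz 4.9 z 0.1229
1.47 yaw 0.854 t 23.92 Mz 0.893 |Fxy| 5.3 Fz 5.2 z 0.1230
1.54 yaw 0.780 t 24.17 Mz -0.054 |Fxy| 0.7 Fz 2.0 z 0.1229
drop
0.014099289788502493 [0.54841001 0.21971202 0.12293774]
```

Torque rose from 0 to about 1.0 N m and then fell to 0. That is higher than the stated 0.5 N m, so before going on I'll check whether the head clicked or the bar twisted in the pads.

```bash
python3 - <<'E'
from h import *
print(read_joint_positions(),read_orientation(),read_wrist_torque(),read_force(),read_clock())
w=snapshot("wrist");s=snapshot("side");save(s,"side2.png");save(w,"wrist2.png")
c=camera_model("side");u,v=map(int,proj(c,[.548,.219,.12]));print(u,v)
o=np.zeros((400,800,3),np.uint8);o[:340,:400]=w[60:400,80:480]
o[:400,400:]=cv2.resize(s[v-80:v+70,u-75:u+75],(400,400),interpolation=2);save(o,"chk.png")
E
```

```text
[ 6.54890788e-01  4.13663647e-01 -2.16145222e-01 -1.42633134e-04
 -9.38241757e-01 -1.44572437e+00] [-1.57102447 -0.00273863  0.77987889] [ 0.40409961  0.44910658 -0.05390186] [0.36366783 0.64594926 1.976871  ] 24.1667
279 302
```

View pics/chk.png

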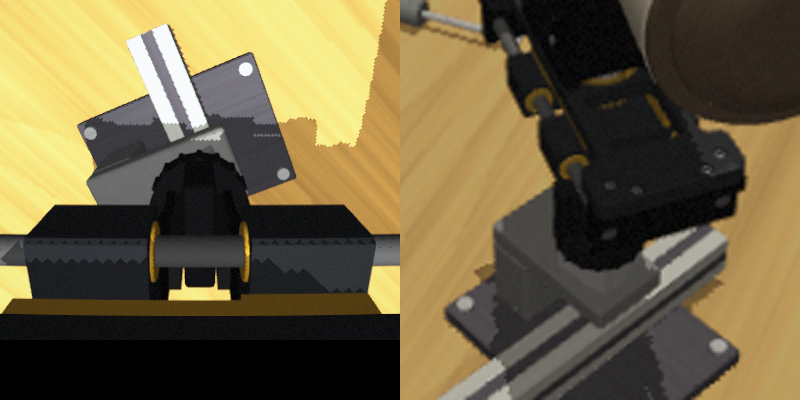

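In the wrist view the bar is still parallel to the fingers (x≈600, as before) and z is unchanged. So the head gave way, not the grip. I'll turn slowly through one more detent (at most two clicks in total, three allowed) to see whether the torque pattern repeats after 0.52 rad.

```bash
python3 turn.py 0.65 0.05
```

```text
0.05 yaw 0.731 t 24.52 Mz 0.049 |Fxy| 2.4 Fz 4.2 z 0.1229
0.10 yaw 0.681 t 24.77 Mz 0.114 |Fxy| 4.6 Fz 5.1 z 0.1229
0.15 yaw 0.631 t 25.02 Mz 0.230 |Fxy| 5.6 Fz 5.5 z 0.1229
0.20 yaw 0.582 t 25.27 Mz 0.315 |Fxy| 4.6 Fz 5.7 z 0.1230
0.25 yaw 0.533 t 25.52 Mz 0.560 |Fxy| 5.3 Fz 5.2 z 0.1230
0.30 yaw 0.483 t 25.77 Mz 0.558 |Fxy| 5.1 Fz 5.1 z 0.1230
0.35 yaw 0.431 t 26.02 Mz 0.076 |Fxy| 4.7 Fz 6.0 z 0.1230
drop
0.013614825013750149 [0.5480018  0.21948606 0.12295509]
```

The second detent peaked at 0.56 N m and fell away about 0.28 rad on, as the description says. I'm stopping at one or two clicks. Next I'll release, rise straight up, and check that the cap is upright and how far the foot is turned relative to the bar.

```bash
python3 - <<'E'
from h import *
import json
gripper_open();print(read_force(),read_tool_pos(),read_orientation())
p=read_tool_pos();move_linear([p[0],p[1],.23],speed=.1);sleep(.3)
c=camera_model("wrist");w=snapshot("wrist");save(w,"wrist3.png")
json.dump({k:np.array(v).tolist() for k,v in c.items()},open("rel.json","w"));print(read_orientation())
move_ptp([.45,-.15,.25],[-np.pi/2,0,read_orientation()[2]]);sleep(.3)
s=snapshot("side");save(s,"side3.png")
cs=camera_model("side")
u,v=map(int,proj(c,[.548,.219,.12]));print(u,v);uu,vv=map(int,proj(cs,[.548,.219,.115]));print(uu,vv,read_clock())
f=lambda im,u,v,h:np.clip(255*(cv2.resize(im[v-h:v+h,u-h:u+h],(400,400),interpolation=2)/200.)**.5,0,255).astype(np.uint8)
save(np.hstack([f(w,u,v,80),f(s,uu,vv,40)]),"chk2.png")
E
```

```text
[ 0.41608103 -0.47006192 -0.82344785] [0.54844829 0.21966107 0.12292947] [-1.57028248 -0.00244072  0.42954682]
[-1.57037421 -0.00192013  0.4295267 ]
278 208
279 304 30.7083
```

View pics/chk2.png

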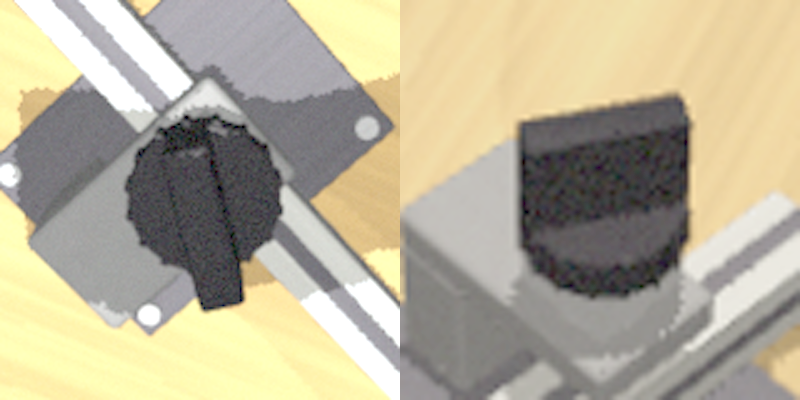

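The cap sits upright on the stud. In the left half its bar has settled about 10° off the released gripper line, running (190,160) to (222,305). In the right half the foot shows under the head with a corner near (605,335). I'll compare that with the predicted foot outlines for 0 to 3 clicks.

```bash
python3 - <<'E'
from h import *
import json
c=json.load(open("rel.json"));cs=camera_model("side")
W=lambda x,y:atz(c,198+x/2.5-.3,128+y/2.5-.3,.152)[:2]
A=[]
for a,b in(((167,170),(203,308)),((212,150),(243,300))):
    d=W(*b)-W(*a);A.append(np.arctan2(d[1],d[0]))
e=W(222,306);bar=np.mean(A);print(np.degrees(A),"bar centre",e-.025*np.array([np.cos(bar),np.sin(bar)]),"hand 24.6")
s=cv2.imread("pics/side3.png");k=8;u0,v0=257,288
base=np.clip((cv2.resize(s[v0:v0+40,u0:u0+48],None,fx=k,fy=k,interpolation=2).astype(float)-40)*1.6,0,255).astype(np.uint8)
o=[base]
for n in(1,2,3):
    im=base.copy();P=[]
    for z in(.082,.102):
        r=[]
        for q in range(4):
            t=bar+.5236*n+np.pi/4+q*np.pi/2
            x=proj(cs,[.548+.024*np.cos(t),.219+.024*np.sin(t),z]);r.append([(x[0]-u0+.5)*k,(x[1]-v0+.5)*k])
        P.append(np.array(r,int))
        cv2.polylines(im,[P[-1]],True,(0,0,255),1)
    for i in range(4): cv2.line(im,tuple(map(int,P[0][i])),tuple(map(int,P[1][i])),(0,255,0),1)
    cv2.putText(im,str(n),(5,25),0,.8,(255,0,0),2);o.append(im)
cv2.imwrite("pics/foot.png",cv2.resize(np.vstack([np.hstack(o[:2]),np.hstack(o[2:])]),(720,600)))
E
```

```text
[38.26368877 36.26468056] bar centre [0.54662548 0.21867056] hand 24.6
```

View pics/foot.png

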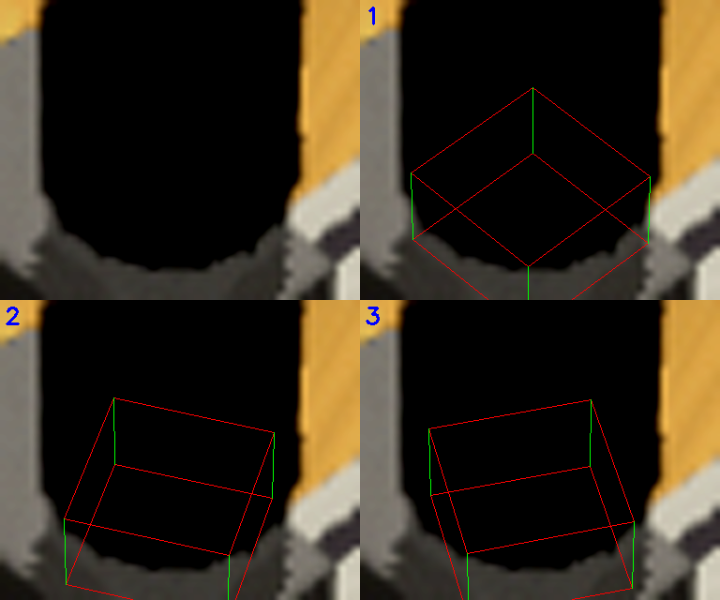

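The crop was too high and too dark for the foot. I'll redo it lower and brighter.

```bash
python3 - <<'E'
from h import *
cs=camera_model("side");bar=np.radians(37.3)
s=cv2.imread("pics/side3.png");k=8;u0,v0=257,306
b=cv2.cvtColor(cv2.resize(s[v0:v0+36,u0:u0+48],None,fx=k,fy=k,interpolation=2),cv2.COLOR_BGR2GRAY)
b=cv2.createCLAHE(4,(3,3)).apply(b)
b=cv2.cvtColor(b,cv2.COLOR_GRAY2BGR);o=[b]
for n in(1,2,3):
    im=b.copy();P=[]
    for z in(.082,.102):
        P.append([[int((x-u0+.5)*k),int((y-v0+.5)*k)] for x,y in(proj(cs,[.5475+.024*np.cos(t),.219+.024*np.sin(t),z]) for t in bar+.5236*n+np.pi/4+np.arange(4)*np.pi/2)])
        cv2.polylines(im,[np.array(P[-1])],True,(0,0,255),1)
    for i in range(4): cv2.line(im,P[0][i],P[1][i],(0,255,0),1)
    cv2.putText(im,str(n),(5,25),0,.8,(255,0,0),2);o.append(im)
cv2.imwrite("pics/foot2.png",np.vstack([np.hstack(o[:2]),np.hstack(o[2:])]))
E
```

```text
(no output)
```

View pics/foot2.png

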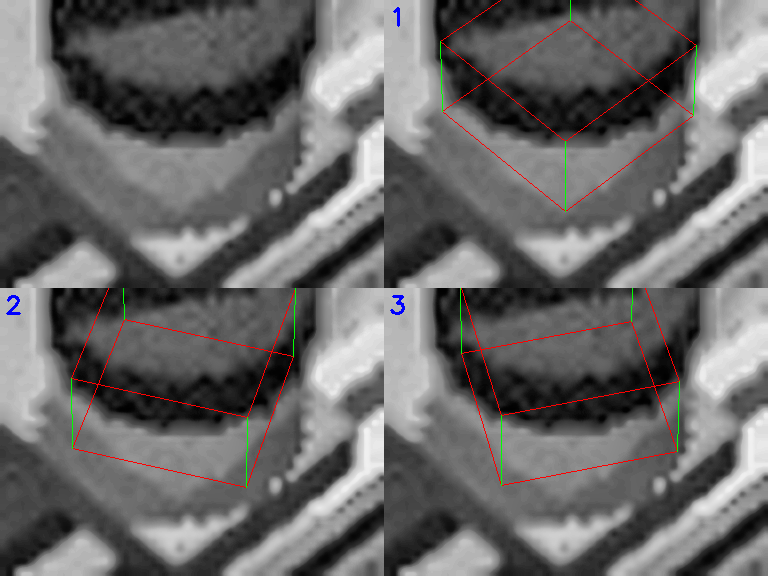

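The bright foot shows a V-shaped lower edge with its corner near (180,200). That matches the one-click outline (corner at about (181,210)) and not 0/3 or 2. The angles agree: the stud went tight with the hand at yaw about 67–69°, and the bar now rests at 37°, about 30° on. The job is complete, so I'm handing it in.

```bash
python3 -c "
from h import *
print(read_clock(),read_force(),read_finger_gap());close_job()"
```

```text
30.7083 [-0.81725111 -0.26870876 -0.40430032] 0.08692498272358071
the job is handed in; nothing more can be done
```

I put the rightmost cap squarely on the stud and turned it clockwise until it clicked and slipped. By my checks it made exactly one click. I handed the job in at 30.7 s on the robot's clock, with the gripper open and clear.

- **Seating:** the cap went on with light contact only (the guard stopped the descent at a 5 N change). The tool stopped at z = 0.1229, where 0.123 was expected for fully home, and stayed there while turning.
- **Turning:** the clamp went tight after about 2.35 rad. The torque then rose and the head gave way.
- **Last checks:** the pictures show the cap upright on the stud. The outline of the foot against the bar fits one click, not 0, 2 or 3. The turning angles agree, with the bar about 30° past the point where the clamp went tight.

Two readings disagreed with what I expected:
- **First peak:** the torque before the first slip read about 1.0 N m, not the stated 0.5 N m. I don't know why; the bar was still straight in the fingers.
- **Second turn:** to confirm the first click I turned on through a second detent. It peaked at 0.56 N m and the torque fell away, but the click was not completed. The bar fell back about 12° when I let go, so the count stayed at one.

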